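Make up the booth carrier

TASK

Make up the carrier for the spray booth: stand the four closed containers (the lidded tin, the capped oblong can, the aluminium bottle and the square plastic bottle) upright in the carrier's holders, each in the holder made for its shape and size, set down on the holder's floor and not dropped. Keep them upright on the way. Leave the open empty tin and the uncapped empty can standing where they are.

Things in the scene. Friction and masses are not known exactly. Their poses are not given: they have to be found in the camera images.
- tin_mid (a point): lever-lid paint tin, bare steel with a white and green printed band, CLOSED by a flat metal lid; upright cylinder 62 mm across, 72 mm high; best gripped across its upper half. Point: on its axis, half-way up; z up.
- oblong_can_mid (a point): flat-sided oblong tin can, white and green, CAPPED with a white screw cap 27 mm across; body 70 x 32 mm in plan and 74 mm high, 90 mm to the top of the cap. Stands upright. Point: centre in plan, 45 mm above its underside; x along the 70 mm side, y across the 32 mm thickness, z up.
- bottle_mid (a point): round bare aluminium bottle 40 mm across, straight-sided for 62 mm, then a shoulder and a black screw cap 26 mm across; 90 mm high in all. Stands upright. Point: on its axis, 45 mm above its underside; z up.
- square_bottle_mid (a point): square white plastic bottle, body 44 x 44 mm in plan and 64 mm high with rounded edges, then a shoulder and a round grey cap 30 mm across; 84 mm high in all. Stands upright. Point: centre in plan, 42 mm above its underside; x and y square to its sides, z up.
- empty_tin_mid (a point): look-alike that stays: the same tin as the lidded one, 62 mm across and 72 mm high, but OPEN at the top (no lid, hollow, some grey paint left on the bottom). Point: on its axis, half-way up.
- empty_can_mid (a point): look-alike that stays: the same oblong can, 70 x 32 mm, but with NO CAP: a bare steel neck 22 mm across with a dark hole; 84 mm high. Point: centre in plan, half-way up; x along the 70 mm side.
- tin_holder_floor (a point): large round black plastic holder, bore 78 mm, outside 86 mm: for the tin. Depth inside 15 mm, wall 4 mm, rim 22 mm above the bench. Point: middle of its inner floor, 7 mm above the bench; z up. All four holders sit, fixed and in any arrangement, one in each bay of a two-by-two steel tray (fixed, 210 mm square, walls 16 mm high), centres 106 mm apart, sides parallel.
- oblong_holder_floor (a point): oblong black plastic holder, inside 86 x 48 mm, outside 94 x 56 mm: for the oblong can. x along its 86 mm side, y across its 48 mm side. Depth inside 15 mm, wall 4 mm, rim 22 mm above the bench. Point: middle of its inner floor, 7 mm above the bench; z up.
- bottle_holder_floor (a point): small round black plastic holder, bore 56 mm, outside 64 mm: for the aluminium bottle. Depth inside 15 mm, wall 4 mm, rim 22 mm above the bench. Point: middle of its inner floor, 7 mm above the bench; z up.
- square_holder_floor (a point): square black plastic holder, inside 60 x 60 mm, outside 68 mm: for the square bottle. x and y square to its sides. Depth inside 15 mm, wall 4 mm, rim 22 mm above the bench. Point: middle of its inner floor, 7 mm above the bench; z up.
Mind the look-alikes: they are no part of the job. What is shaped like the part that bears tin_mid but blue is not meant.

How it is judged:
By the outcome, as a careful person would: the job done as asked, in the order asked, and still so for the second after the job is handed in, with the robot touching nothing.
It also fails if it takes over 102 s, if anything falls off the work surface, if the arm or the gripper's body presses on something with over 40 N, if the wrist force passes 120 N, or if a joint passes its speed limit or range.

ROBOT

A 6-joint arm with a two-finger parallel gripper is mounted at the origin on the work surface. World frame = base frame: x ahead of the robot, y to its left, z up, the work surface at z = 0. Lengths are in m, angles in rad, forces in N, time in s.
With the tool pointing down it reaches from about 0.35 to 0.775 m from the base axis. Payload 5.5 kg.
Tool frame: the origin (TCP) lies between the finger pads; the fingertips stand 11 mm ahead of it and the grasp point (between the pads) lies 8 mm behind it (tips_ahead is the distance from the TCP to the fingertips, in m); z points along the fingers, y is the line along which they close (so a half turn about z gives the same grasp; the last joint's range is limited). The gripper opens to 85 mm and grips with 20 to 120 N. Pads are 22 mm wide; open, the fingers measure 114 mm over their backs; the gripper's body (76 mm by 85 mm) begins 54 mm behind the grasp point. The pads swing forward as they close: fully open they stand 13 mm farther back than shut.
Start: joints at [-1.315, 0.313, 0.046, 1.304, 0, 1.431], TCP at [0.222, -0.531, 0.242] pointing down, gripper open.
Joint ranges: [-2.76, 2.76], [-0.86, 1.69], [-1.03, 1.26], [-2.2, 2.34], [-1.47, 1.5], [-3.14, 3.14]. Speed limits (rad/s): [2.57, 2.57, 3.14, 3.14, 3.14, 3.14].

INTERFACE

Orientations are given as a unit quaternion [w, x, y, z].
In Python, from workcell import * gives the robot as it stands. The module is installed in compiled form; this text tells all that it offers.
- The arm moves only by the tool jog_arm, never from a script. Its argument "moves" is a list of rows, each an object with "fingers": the closure, from 0 (fully open) to 1 (shut); "slide": the shift along the tool's x, y, z in mm, a list of three; "angular": the turn, a rotation vector about the tool's x, y, z in degrees, a list of three. A call has 1 to 10 rows; each row is the pose to reach, as a shift and turn from the pose commanded when the call began, along the tool's axes at that moment; what a row does not reach only later rows make up. A row lasts 1/12 s, in which the tool goes at most 41.7 mm and 7.16 degrees, less where a joint would pass 70% of its speed; a pose out of reach is approached as far as the arm can. A call with a gripper value outside its range is refused whole. The fingers move at their own pace and stop on an object; "squeeze" is the grip in N (left out, the last holds). Time passes only in rows, so rows that repeat a pose let the fingers close. It gives the time, the measured TCP pose, the force, the opening and the grip force at its end, in the units of the state.
- get_state(): the state, without advancing time (a new reading comes with each control period).
- read_camera(name): name is "side" or "top" or "wrist"; returns a dict with "color" (480x640x3 uint8, red, green, blue), "fovy" (degrees; the focal length in pixels is half the picture's height over the tangent of half this angle, whatever the lens; pixels are square), "cx", "cy" (the principal point, pixels), "world_from_camera" (4x4, takes a point from camera to world coordinates); the wrist camera has in their place "tool_from_camera" (4x4, takes a point from camera to tool coordinates, whose origin is the TCP and whose axes are the flange's). Camera axes: x right, y down, z forward; pixel columns grow to the right and rows downward; lengths in m; the calibration is good to about 2 mm. A picture is of the moment at which its call begins: read the wrist's pose just before it. There is no depth.
- hand_in(): hands the job in; it is judged then, once.
Trained networks look in a picture, given as the dict that the camera call returned (one of the last four; its "shot" number tells which), for a name from the list of things; names that differ only in an ending like _2 or _b are one class to them, and where a whole thing is asked for, a point or a joint stands for the part that bears it (a point fixed in the world has none). Each returns a list of dicts, best first, with "p" (0 to 1); they miss things now and then, are a little off and sometimes report something else, mostly with a low value. They report only what shows in the picture. A call takes as long as a camera call. They do not tell look-alikes from the thing itself.
- look_for(target, picture): "point" ([column, row] in pixels, amid what is visible of it).
- tip_of(target, picture): "point" ([column, row] in pixels: a listed point, or the origin of a listed thing).
The state is a dict: "clock": time; "joint_pos": joint angles; "qvel": joint speeds; "tau": joint torques, N m; "tcp_pos": TCP position; "orientation": TCP orientation; "wrist_force": force on the tool from outside, world axes, zero at the start; "ft_torque": the same for the moment, N m; "finger_gap": finger opening in m; "grip_force": force on a finger pad.
Only numpy, scipy, OpenCV 4.12 (cv2) and the standard library are available. Lean on these libraries where they do the work, as an engineer would, in place of code of your own. Each camera call takes 0.05 s, during which the arm holds its last target. There are 200 camera calls.

## Working session

There is one attempt and no reset: what is moved stays moved. The work goes in short steps, Python scripts to look and compute and a tool call to move; the robot and the scene stay as the last step left them, time stands still between calls to the robot, and variables do not carry over. Pictures are saved under pics/ and viewed, at most 18 in all, crops included, and the job is handed in when it is done.

Besides the shell and the picture viewer there is one more tool, called after "Emit:" in YAML: its name, and indented under it one key for each argument. jog_arm: Moves the arm, as the interface text tells. Its arguments: {"type":"object","properties":{"moves":{"type":"array","items":{"type":"object","properties":{"fingers":{"type":"number"},"slide":{"type":"array","items":{"type":"number"}},"angular":{"type":"array","items":{"type":"number"}}}}},"squeeze":{"type":"number"}},"required":["moves"]}

```bash
mkdir -p pics; cat > h.py <<'E'
from workcell import *
import numpy as np, cv2
from scipy.spatial.transform import Rotation as R
def f(p): return p['color'].shape[0]/2/np.tan(np.radians(p['fovy'])/2)
def ray(p,uv,T=None):
    T=np.array(p['world_from_camera'] if T is None else T)
    d=np.array([(uv[0]-p['cx'])/f(p),(uv[1]-p['cy'])/f(p),1]); return T[:3,3],T[:3,:3]@d
def atz(p,uv,z,T=None):
    o,d=ray(p,uv,T); return o+d*(z-o[2])/d[2]
def proj(p,X,T=None):
    T=np.array(p['world_from_camera'] if T is None else T)
    c=T[:3,:3].T@(np.array(X)-T[:3,3]); return [p['cx']+f(p)*c[0]/c[2],p['cy']+f(p)*c[1]/c[2]]
def tcpT():
    s=get_state();T=np.eye(4);w,x,y,z=s['orientation'];T[:3,:3]=R.from_quat([x,y,z,w]).as_matrix();T[:3,3]=s['tcp_pos'];return T
def wristT(p,T): return T@np.array(p['tool_from_camera'])
def save(p,n): cv2.imwrite('pics/'+n,p['color'][:,:,::-1])
Z=dict(tin_mid=.036,oblong_can_mid=.045,bottle_mid=.045,square_bottle_mid=.042,empty_tin_mid=.036,empty_can_mid=.042,tin_holder_floor=.007,oblong_holder_floor=.007,bottle_holder_floor=.007,square_holder_floor=.007)
E
python3 - <<'E'
from h import *
np.set_printoptions(precision=4,suppress=True)
T=tcpT();print(T,get_state()['clock'])
for n in ['top','side']:
    p=read_camera(n);save(p,n+'0.png');print(n,p['fovy'],np.array(p['world_from_camera']))
    for k in Z:
        for r in tip_of(k,p)[:3]:
            print(k,round(r['p'],2),np.round(r['point']),np.round(atz(p,r['point'],Z[k]),3))
p=read_camera('wrist');print(np.array(p['tool_from_camera']),p['fovy'])
E
```

```text
[[ 0.9227  0.3855 -0.0005  0.2216]
 [ 0.3855 -0.9227  0.0018 -0.5301]
 [ 0.0003 -0.0018 -1.      0.2414]
 [ 0.      0.      0.      1.    ]] 0.0
top 54.25966186547219 [[-0.0208 -0.9887  0.1487  0.427 ]
 [-0.9998  0.0197 -0.0084  0.004 ]
 [ 0.0054 -0.1489 -0.9888  0.9927]
 [ 0.      0.      0.      1.    ]]
tin_mid 0.93 [447. 164.] [ 0.728 -0.277  0.036]
tin_mid 0.92 [440. 255.] [ 0.535 -0.251  0.036]
tin_mid 0.84 [417. 199.] [ 0.654 -0.208  0.036]
oblong_can_mid 0.68 [174. 337.] [0.381 0.289 0.045]
bottle_mid 0.93 [111. 274.] [0.508 0.419 0.045]
square_bottle_mid 0.87 [463. 317.] [ 0.408 -0.289  0.042]
square_bottle_mid 0.71 [346. 236.] [ 0.578 -0.057  0.042]
empty_tin_mid 0.69 [186. 244.] [0.567 0.272 0.036]
empty_can_mid 0.61 [519. 265.] [ 0.51  -0.41   0.042]
tin_holder_floor 0.62 [347. 239.] [ 0.576 -0.063  0.007]
tin_holder_floor 0.52 [183. 244.] [0.572 0.286 0.007]
oblong_holder_floor 0.75 [442. 254.] [ 0.54  -0.263  0.007]
oblong_holder_floor 0.63 [294. 283.] [0.485 0.051 0.007]
bottle_holder_floor 0.72 [342. 285.] [ 0.479 -0.05   0.007]
bottle_holder_floor 0.39 [441. 254.] [ 
[... 450 characters left out ...]
can_mid 0.82 [302. 387.] [0.383 0.287 0.045]
bottle_mid 0.62 [202. 396.] [0.51  0.405 0.045]
square_bottle_mid 0.7 [447. 210.] [ 0.419 -0.298  0.042]
empty_tin_mid 0.8 [236. 338.] [0.557 0.274 0.036]
empty_can_mid 0.94 [440. 175.] [ 0.499 -0.408  0.042]
tin_holder_floor 0.77 [332. 247.] [ 0.582 -0.064  0.007]
tin_holder_floor 0.37 [445. 173.] [ 0.514 -0.465  0.007]
oblong_holder_floor 0.75 [335. 295.] [0.487 0.05  0.007]
bottle_holder_floor 0.76 [368. 272.] [ 0.471 -0.047  0.007]
square_holder_floor 0.63 [300. 268.] [0.599 0.033 0.007]
[[ 0.0006 -0.9544 -0.2986  0.0774]
 [ 1.      0.0008 -0.0007 -0.0001]
 [ 0.001  -0.2986  0.9544 -0.1311]
 [ 0.      0.      0.      1.    ]] 70.55523704685027
```

View pics/top0.png

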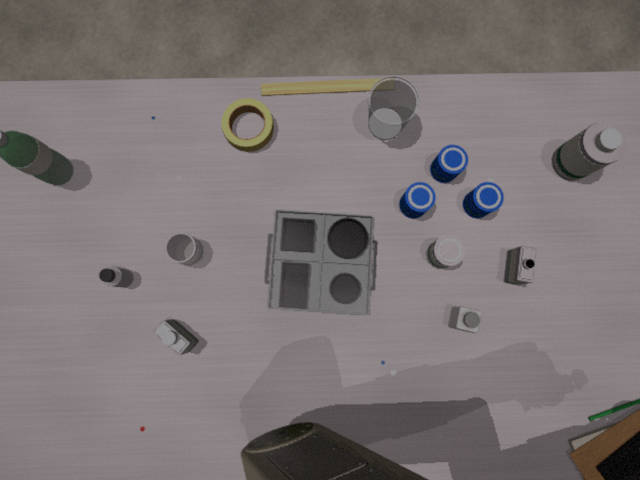

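View pics/side0.png

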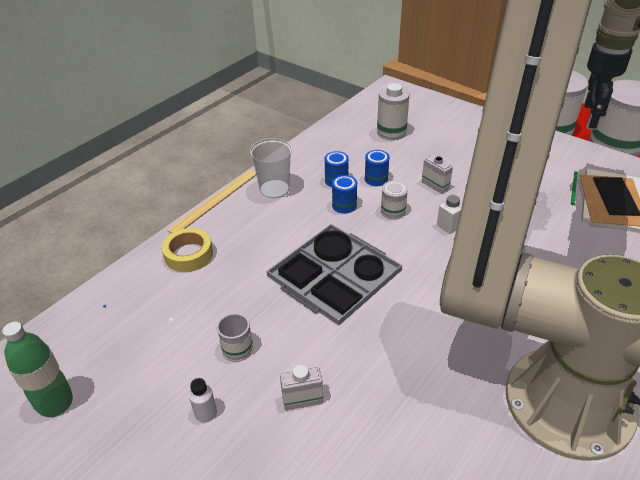

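Candidates in the top view:
- **Tins:** (446,252) is white/green with a lid, so it is tin_mid. (185,249) is open, so it stays. (450,163), (418,200) and (485,199) are blue and not meant.
- **Oblong cans:** (174,337) has a white cap, so it is the one to move. (521,265) has a dark hole, so it stays.
- **Other two:** the bottle is at (115,277) and the square bottle at (466,320).
- **Tray:** tin holder (348,238), bottle holder (345,287), square holder (298,235), oblong holder (294,284).

I'll confirm these in one enlarged crop while moving in for a closer look.

```bash
python3 - <<'E'
import cv2,numpy as np
i=cv2.imread('pics/top0.png')
c=[(446,252),(185,249),(174,337),(521,265),(418,200),(466,320)]
t=[cv2.resize(i[y-30:y+30,x-30:x+30],(260,260),interpolation=cv2.INTER_CUBIC) for x,y in c]
cv2.imwrite('pics/crop1.png',np.vstack([np.hstack(t[:3]),np.hstack(t[3:])]))
E
```

```text
(no output)
```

View pics/crop1.png

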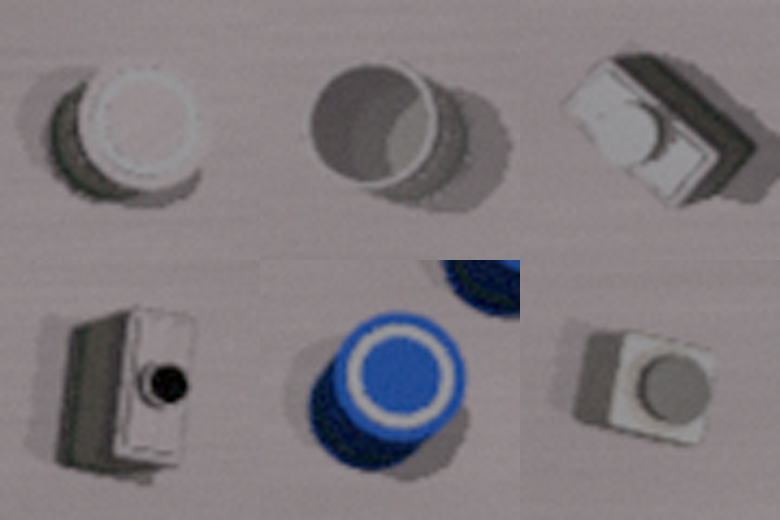

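Emit:
jog_arm:
  moves:
    - {"slide":[20,-9,0]}
    - {"slide":[330,-143,0]}
    - {"slide":[330,-143,0]}
    - {"slide":[330,-143,0]}
    - {"slide":[330,-143,0]}
    - {"slide":[330,-143,0]}
    - {"slide":[330,-143,0]}
    - {"slide":[330,-143,0]}
    - {"slide":[330,-143,0]}
    - {"slide":[330,-143,0]}

```text
schema error: expected keys fingers, slide, angular
```

The crop confirms it: the first tile has a flat closed lid, the second is open and hollow, the third has a white cap, and the fourth has a dark hole. The fifth is blue, and the last is the square bottle.

Emit:
jog_arm:
  moves:
    - {"fingers":0,"angular":[0,0,0],"slide":[20,-9,0]}
    - {"fingers":0,"angular":[0,0,0],"slide":[330,-143,0]}
    - {"fingers":0,"angular":[0,0,0],"slide":[330,-143,0]}
    - {"fingers":0,"angular":[0,0,0],"slide":[330,-143,0]}
    - {"fingers":0,"angular":[0,0,0],"slide":[330,-143,0]}
    - {"fingers":0,"angular":[0,0,0],"slide":[330,-143,0]}
    - {"fingers":0,"angular":[0,0,0],"slide":[330,-143,0]}
    - {"fingers":0,"angular":[0,0,0],"slide":[330,-143,0]}
    - {"fingers":0,"angular":[0,0,0],"slide":[330,-143,0]}
    - {"fingers":0,"angular":[0,0,0],"slide":[330,-143,0]}
  squeeze: 50

```text
clock: 1.98
tcp_pos: [0.4746, -0.2667, 0.2425]
orientation: [-0.001, 0.98, 0.2, 0.001]
wrist_force: [-0.3, -0.3, -0.2]
finger_gap: 0.0856
grip_force: 0.0
```

```bash
cat >> h.py <<'E'
def wlook(n,keys):
    T=tcpT();p=read_camera('wrist');save(p,n);W=wristT(p,T)
    np.save('pics/'+n+'.npy',np.array([W,T]))
    print('t',get_state()['clock'],'tcp',np.round(T[:3,3],4),'xaxis',np.round(T[:3,0],4),'z',np.round(T[:3,2],4))
    for k in keys:
        for r in tip_of(k,p)[:3]: print(k,round(r['p'],2),np.round(r['point'],1),np.round(atz(p,r['point'],Z[k],W),4))
    return p,W
E
python3 - <<'E'
from h import *
wlook('w1.png',['tin_mid','square_bottle_mid','tin_holder_floor','bottle_holder_floor','square_holder_floor','oblong_holder_floor'])
E
```

```text
t 2.0333 tcp [ 0.4746 -0.2667  0.2425] xaxis [0.9201 0.3917 0.0024] z [ 0.002   0.0014 -1.    ]
tin_mid 0.84 [471.3  74.6] [ 0.6473 -0.3454  0.036 ]
tin_mid 0.63 [463.1 235.5] [ 0.5121 -0.4162  0.036 ]
square_bottle_mid 0.68 [313.5 281.9] [ 0.4052 -0.2928  0.042 ]
tin_holder_floor 0.68 [164.6  23.8] [ 0.5802 -0.0652  0.007 ]
bottle_holder_floor 0.82 [125.5 126.5] [ 0.4748 -0.0532  0.007 ]
oblong_holder_floor 0.77 [23.6 73.9] [0.4838 0.0509 0.007 ]
```

View pics/w1.png

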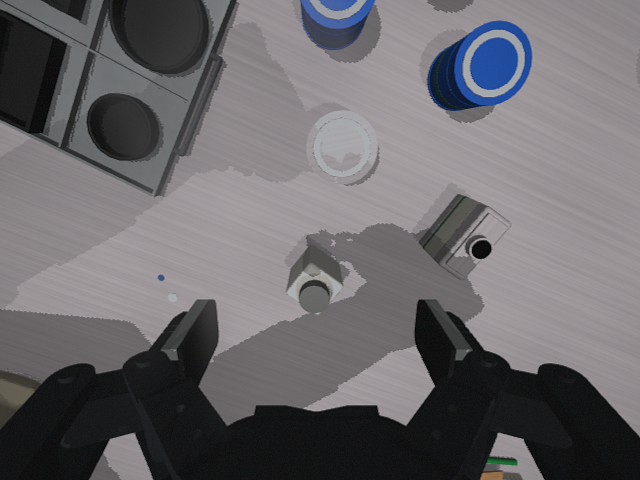

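The wrist view shows the lidded tin's lid at (343,147), the square bottle's cap at (314,296), the uncapped can at (481,249), and the tray with the large bore at (158,25) and the small bore at (124,127).

```bash
python3 - <<'E'
from h import *
p=read_camera('wrist');W,T=np.load('pics/w1.png.npy')
print('lid',atz(p,(343,147),.072,W),'cap',atz(p,(314,296),.084,W))
print('bores',atz(p,(158,25),.022,W),atz(p,(123.5,126.5),.022,W))
t=read_camera('top')
print('top: lid',atz(t,(447.5,251),.072),'cap',atz(t,(472,320),.084),'sqhold')
for a,z in [((348,238),.022),((345.5,287.5),.022),((298,235),.022),((294,284),.022)]:print(atz(t,a,z))
i=p['color'][:,:,::-1]
a=cv2.resize(i[225:325,265:365],(500,500),interpolation=cv2.INTER_CUBIC)
cv2.imwrite('pics/crop2.png',a)
for q in (0,5,-5,-10,-15): pass
E
```

```text
lid [ 0.54417226 -0.26169388  0.072     ] cap [ 0.40979717 -0.29173456  0.084     ]
bores [ 0.57553423 -0.06694899  0.022     ] [ 0.47688291 -0.05887965  0.022     ]
top: lid [ 0.53804545 -0.25635291  0.072     ] cap [ 0.40258527 -0.29178533  0.084     ] sqhold
[ 0.57572419 -0.06319284  0.022     ]
[ 0.47245282 -0.05496072  0.022     ]
[0.58418423 0.04155506 0.022     ]
[0.48183381 0.05122849 0.022     ]
```

View pics/crop2.png

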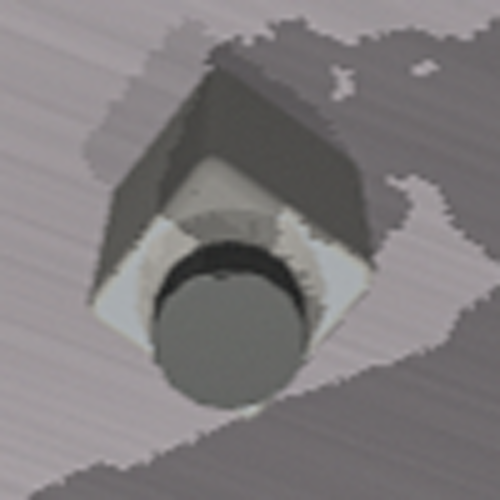

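```bash
python3 - <<'E'
from h import *
p=read_camera('wrist');W,T=np.load('pics/w1.png.npy')
L,U,Rr=[atz(p,a,.063,W)[:2] for a in [(284,285.6),(307,257),(339.4,278.6)]]
an=lambda d:np.degrees(np.arctan2(d[1],d[0]))
print(L,U,Rr,(L+Rr)/2,an(U-L),an(Rr-U),np.linalg.norm(U-L),np.linalg.norm(Rr-U),'tool yaw',an(T[:2,0]))
E
```

```text
[ 0.39874604 -0.26359735] [ 0.43596936 -0.27304699] [ 0.42750462 -0.31151447] [ 0.41312533 -0.28755591] -14.244397157830047 -102.4101118125975 0.03840405255939911 0.039387799850304044 tool yaw 23.061218383806125
```

Emit:
jog_arm:
  moves:
    - {"fingers":0,"angular":[0,0,36],"slide":[-68,-3,60]}
    - {"fingers":0,"angular":[0,0,36],"slide":[-68,-3,100]}
    - {"fingers":0,"angular":[0,0,36],"slide":[-68,-3,100]}
    - {"fingers":0,"angular":[0,0,36],"slide":[-68,-3,100]}
    - {"fingers":0,"angular":[0,0,36],"slide":[-68,-3,100]}
    - {"fingers":0,"angular":[0,0,36],"slide":[-68,-3,110]}

```text
clock: 2.98
tcp_pos: [0.4068, -0.296, 0.1328]
orientation: [0.001, 0.993, -0.119, 0.001]
wrist_force: [0.8, -0.1, 0.1]
finger_gap: 0.0854
grip_force: 0.0
```

```bash
cat >> h.py <<'E'
def go(x,y,z,yaw=None):
    T=tcpT();d=T[:3,:3].T@(np.array([x,y,z])-T[:3,3]);c=np.degrees(np.arctan2(T[1,0],T[0,0]))
    print('slide',np.round(d*1000,1),'rotz',None if yaw is None else np.round(c-yaw,1),'yaw',round(c,1))
E
python3 - <<'E'
from h import *
p,W=wlook('w2.png',['square_bottle_mid']);go(.411,-.290,.038,-13)
print(look_for('square_bottle_mid',p)[:1])
E
```

```text
t 3.0333 tcp [ 0.4068 -0.296   0.1328] xaxis [ 0.9719 -0.2355  0.0015] z [ 0.0012 -0.0013 -1.    ]
square_bottle_mid 0.6 [315.8 251.4] [ 0.4055 -0.2948  0.042 ]
slide [ 3.4 -5.8 93.1] rotz -0.2 yaw -13.2
[]
```

View pics/w2.png

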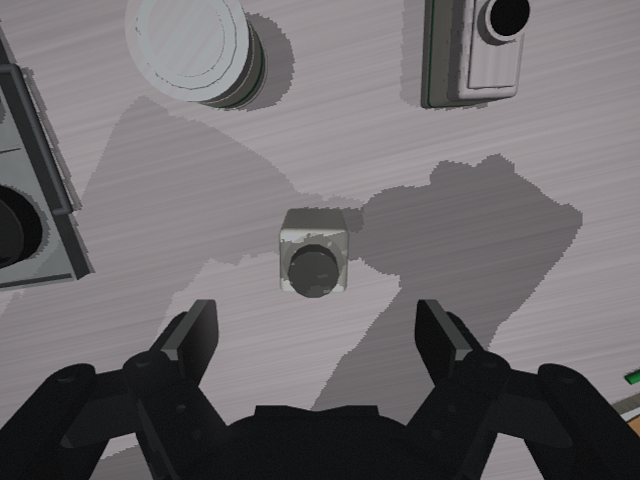

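The bottle is square to the fingers, with its cap at (314,270). It needs about +3 mm in x and −5 mm in y. Now descending and gripping.

Emit:
jog_arm:
  moves:
    - {"fingers":0,"angular":[0,0,0],"slide":[3,-5,30]}
    - {"fingers":0,"angular":[0,0,0],"slide":[3,-5,68]}
    - {"fingers":0,"angular":[0,0,0],"slide":[3,-5,94]}
    - {"fingers":0,"angular":[0,0,0],"slide":[3,-5,94]}
    - {"fingers":1,"angular":[0,0,0],"slide":[3,-5,94]}
    - {"fingers":1,"angular":[0,0,0],"slide":[3,-5,94]}
    - {"fingers":1,"angular":[0,0,0],"slide":[3,-5,94]}
    - {"fingers":1,"angular":[0,0,0],"slide":[3,-5,94]}
    - {"fingers":1,"angular":[0,0,0],"slide":[3,-5,94]}
    - {"fingers":1,"angular":[0,0,0],"slide":[3,-5,94]}
  squeeze: 40

```text
clock: 3.97
tcp_pos: [0.4128, -0.2924, 0.0407]
orientation: [0.002, 0.993, -0.116, 0.002]
wrist_force: [-0.8, -0.6, 7.4]
finger_gap: 0.0435
grip_force: 41.5
```

Emit:
jog_arm:
  moves:
    - {"fingers":1,"angular":[0,0,0],"slide":[0,0,-30]}
    - {"fingers":1,"angular":[0,0,0],"slide":[0,0,-65]}
    - {"fingers":1,"angular":[0,0,-3],"slide":[6,-20,-85]}
    - {"fingers":1,"angular":[0,0,-8],"slide":[75,-320,-100]}
    - {"fingers":1,"angular":[0,0,-8],"slide":[75,-320,-100]}
    - {"fingers":1,"angular":[0,0,-8],"slide":[75,-320,-100]}
    - {"fingers":1,"angular":[0,0,-8],"slide":[75,-320,-100]}
    - {"fingers":1,"angular":[0,0,-8],"slide":[75,-320,-100]}
    - {"fingers":1,"angular":[0,0,-8],"slide":[75,-320,-100]}
    - {"fingers":1,"angular":[0,0,-8],"slide":[75,-320,-100]}

```text
clock: 4.8
tcp_pos: [0.5513, -0.0094, 0.1385]
orientation: [0.0, 0.999, -0.046, 0.001]
wrist_force: [0.3, -0.6, -1.6]
finger_gap: 0.0438
grip_force: 41.4
```

```bash
python3 - <<'E'
from h import *
p,W=wlook('w3.png',['tin_holder_floor','bottle_holder_floor','square_holder_floor','oblong_holder_floor'])
print(get_state()['finger_gap'],get_state()['grip_force'])
E
```

```text
t 4.85 tcp [ 0.5513 -0.0094  0.1385] xaxis [ 0.9957 -0.0925  0.0013] z [ 1.3e-03 -3.0e-04 -1.0e+00]
tin_holder_floor 0.62 [384.8 188.7] [ 0.582 -0.065  0.007]
square_holder_floor 0.69 [245.  194.7] [0.5873 0.0437 0.007 ]
0.043061267280381996 41.53450548648834
```

View pics/w3.png

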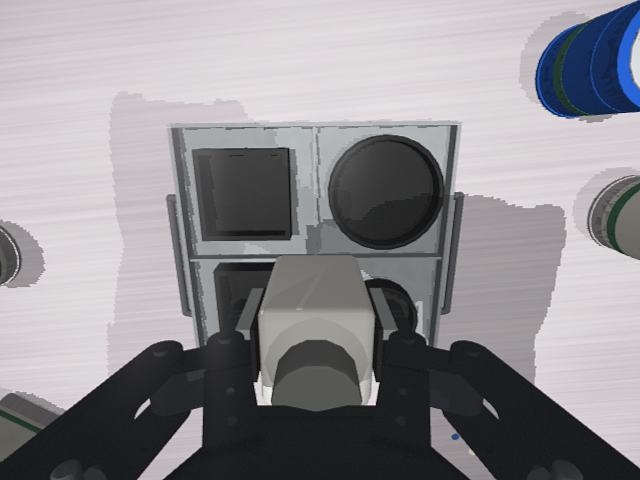

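```bash
python3 - <<'E'
from h import *
p=read_camera('wrist');W,T=np.load('pics/w3.png.npy')
s=atz(p,(244,194),.022,W);t=atz(p,(386,191.5),.022,W);d=s-t
a,b=atz(p,(168,124),.016,W),atz(p,(461,121),.016,W)
print(s,t,np.linalg.norm(d),np.degrees(np.arctan2(d[1],d[0]))-90,np.degrees(np.arctan2((a-b)[1],(a-b)[0]))-90,np.linalg.norm(a-b))
m=(s+t)/2
go(s[0],s[1],.1385,-5)
print(get_state()['tcp_pos'])
E
```

```text
[0.59023185 0.04095942 0.022     ] [ 0.58249681 -0.06298378  0.022     ] 0.1042306122171028 -4.255880533918827 -4.724512340823026 0.20739663102260228
slide [ 35.  -56.4  -0.9] rotz -0.3 yaw -5.3
[ 0.55013603 -0.011925    0.13760974]
```

Emit:
jog_arm:
  moves:
    - {"fingers":1,"angular":[0,0,0],"slide":[15,-25,0]}
    - {"fingers":1,"angular":[0,0,0],"slide":[36,-56,0]}
    - {"fingers":1,"angular":[0,0,0],"slide":[36,-56,20]}
    - {"fingers":1,"angular":[0,0,0],"slide":[36,-56,50]}
    - {"fingers":1,"angular":[0,0,0],"slide":[36,-56,72]}
    - {"fingers":1,"angular":[0,0,0],"slide":[36,-56,82]}
    - {"fingers":1,"angular":[0,0,0],"slide":[36,-56,86]}
    - {"fingers":1,"angular":[0,0,0],"slide":[36,-56,88]}
    - {"fingers":1,"angular":[0,0,0],"slide":[36,-56,88]}

```text
clock: 5.85
tcp_pos: [0.5924, 0.0339, 0.0508]
orientation: [-0.005, 0.999, -0.041, 0.002]
wrist_force: [2.4, 7.4, 2.2]
finger_gap: 0.0435
grip_force: 49.8
```

```bash
python3 - <<'E'
from h import *
p=read_camera('side');s=get_state();print(s['tcp_pos'],s['wrist_force'],s['finger_gap'])
cv2.imwrite('pics/s1.png',cv2.resize(p['color'][180:330,230:430,::-1],(800,600)))
E
```

```text
[0.59236587 0.03388295 0.05083486] [2.16188927 7.48354521 2.90734304] 0.04337822870259396
```

View pics/s1.png

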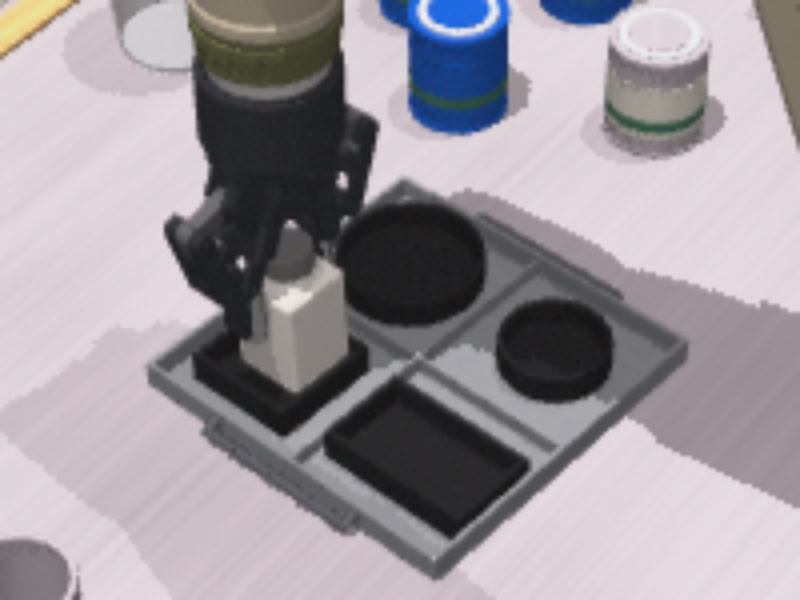

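The bottle is against the −y wall of the square holder because my measurement was taken during overshoot. I'll lift slightly, recentre by 7 mm, and let it settle.

Emit:
jog_arm:
  moves:
    - {"fingers":1,"angular":[0,0,0],"slide":[0,0,-6]}
    - {"fingers":1,"angular":[0,0,0],"slide":[-1,-4,-6]}
    - {"fingers":1,"angular":[0,0,0],"slide":[-2,-8,-6]}
    - {"fingers":1,"angular":[0,0,0],"slide":[-2,-8,-6]}
    - {"fingers":1,"angular":[0,0,0],"slide":[-2,-8,-6]}

```text
clock: 6.32
tcp_pos: [0.589, 0.0371, 0.0554]
orientation: [-0.004, 0.999, -0.038, -0.0]
wrist_force: [-0.8, -0.2, -1.4]
finger_gap: 0.0432
grip_force: 46.8
```

```bash
python3 - <<'E'
from h import *
s=get_state();print(s['tcp_pos'],s['wrist_force'],s['finger_gap'],s['orientation'])
E
```

```text
[0.58900315 0.03710191 0.05536828] [-0.79488109 -0.17451653 -1.41553595] 0.04322803976868987 [-4.11553084e-03  9.99269223e-01 -3.80009074e-02 -1.18969886e-04]
```

Emit:
jog_arm:
  moves:
    - {"fingers":1,"angular":[0,0,0],"slide":[0,-3,1]}
    - {"fingers":1,"angular":[0,0,0],"slide":[0,-3,4]}
    - {"fingers":1,"angular":[0,0,0],"slide":[0,-3,6]}
    - {"fingers":1,"angular":[0,0,0],"slide":[0,-3,7]}
    - {"fingers":1,"angular":[0,0,0],"slide":[0,-3,8]}
    - {"fingers":1,"angular":[0,0,0],"slide":[0,-3,8]}

```text
clock: 6.82
tcp_pos: [0.5893, 0.0397, 0.0471]
orientation: [-0.005, 0.999, -0.036, -0.0]
wrist_force: [-0.4, -0.6, -1.6]
finger_gap: 0.0437
grip_force: 46.8
```

Emit:
jog_arm:
  moves:
    - {"fingers":1,"angular":[0,0,0],"slide":[0,0,1]}
    - {"fingers":1,"angular":[0,0,0],"slide":[0,0,1]}
    - {"fingers":1,"angular":[0,0,0],"slide":[0,0,2]}
    - {"fingers":1,"angular":[0,0,0],"slide":[0,0,2]}
    - {"fingers":1,"angular":[0,0,0],"slide":[0,0,2]}

```text
clock: 7.23
tcp_pos: [0.5897, 0.0397, 0.0465]
orientation: [-0.005, 0.999, -0.036, 0.001]
wrist_force: [-2.0, -0.4, 5.5]
finger_gap: 0.0433
grip_force: 47.1
```

Emit:
jog_arm:
  moves:
    - {"fingers":0.25,"angular":[0,0,0],"slide":[0,0,0]}
    - {"fingers":0.25,"angular":[0,0,0],"slide":[0,0,0]}
    - {"fingers":0.25,"angular":[0,0,0],"slide":[0,0,0]}
    - {"fingers":0.25,"angular":[0,0,0],"slide":[0,0,-10]}
    - {"fingers":0.25,"angular":[0,0,0],"slide":[0,0,-40]}
    - {"fingers":0.25,"angular":[0,0,0],"slide":[0,0,-80]}
    - {"fingers":0.25,"angular":[0,0,0],"slide":[0,0,-110]}

```text
clock: 7.82
tcp_pos: [0.5896, 0.0386, 0.1582]
orientation: [-0.005, 0.999, -0.036, 0.001]
wrist_force: [0.7, -0.8, 0.3]
finger_gap: 0.0644
grip_force: 0.0
```

Emit:
jog_arm:
  moves:
    - {"fingers":0,"angular":[0,0,0],"slide":[-4,35,0]}
    - {"fingers":0,"angular":[0,0,0],"slide":[-28,301,0]}
    - {"fingers":0,"angular":[0,0,0],"slide":[-28,301,0]}
    - {"fingers":0,"angular":[0,0,0],"slide":[-28,301,0]}
    - {"fingers":0,"angular":[0,0,0],"slide":[-28,301,0]}
    - {"fingers":0,"angular":[0,0,0],"slide":[-28,301,0]}
    - {"fingers":0,"angular":[0,0,0],"slide":[-28,301,0]}
    - {"fingers":0,"angular":[0,0,0],"slide":[-28,301,0]}
    - {"fingers":0,"angular":[0,0,0],"slide":[-28,301,0]}
    - {"fingers":0,"angular":[0,0,0],"slide":[-28,301,0]}

```text
clock: 8.65
tcp_pos: [0.5394, -0.2607, 0.153]
orientation: [-0.005, 0.999, -0.037, 0.0]
wrist_force: [-0.2, -0.2, 0.3]
finger_gap: 0.0854
grip_force: 0.0
```

```bash
python3 - <<'E'
from h import *
p,W=wlook('w4.png',['tin_mid']);go(.541,-.259,.044)
t=read_camera('top');a=t['color'][195:325,255:395,::-1];b=p['color'][:,:,::-1]
cv2.imwrite('pics/m4.png',np.hstack([cv2.resize(b,(400,300)),cv2.resize(a,(323,300))]))
g=cv2.cvtColor(p['color'],cv2.COLOR_RGB2GRAY)
c=cv2.HoughCircles(g,cv2.HOUGH_GRADIENT,1.2,80,param1=120,param2=40,minRadius=45,maxRadius=110)
for x,y,r in (c[0] if c is not None else []): print(x,y,r,atz(p,(x,y),.072,W))
E
```

```text
t 8.7 tcp [ 0.5394 -0.2607  0.153 ] xaxis [ 9.972e-01 -7.490e-02  2.000e-04] z [ 0.001   0.01   -0.9999]
slide [  1.3   1.4 108.8] rotz None yaw -4.1
69.0 204.6 60.36 [ 0.5843292  -0.10389337  0.072     ]
442.2 48.600002 69.36 [ 0.65562087 -0.33808457  0.072     ]
209.40001 61.800003 49.56 [ 0.658988   -0.20768774  0.072     ]
100.200005 288.6 76.2 [ 0.52479891 -0.10828738  0.072     ]
318.6 251.40001 48.36 [ 0.54137741 -0.26101831  0.072     ]
```

View pics/m4.png

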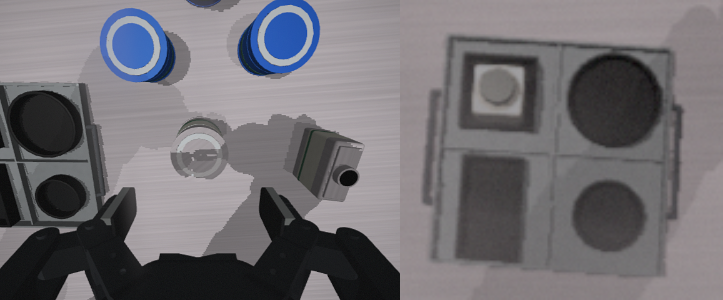

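The square bottle now stands centred in its holder. The tin's lid centre is at (318,251), which is (0.541,−0.261). Gripping the tin next.

Emit:
jog_arm:
  moves:
    - {"fingers":0,"angular":[-0.6,0,0],"slide":[2,0,30]}
    - {"fingers":0,"angular":[-0.6,0,0],"slide":[2,0,70]}
    - {"fingers":0,"angular":[-0.6,0,0],"slide":[2,0,100]}
    - {"fingers":0,"angular":[-0.6,0,0],"slide":[2,0,110]}
    - {"fingers":0,"angular":[-0.6,0,0],"slide":[2,0,110]}
    - {"fingers":1,"angular":[-0.6,0,0],"slide":[2,0,110]}
    - {"fingers":1,"angular":[-0.6,0,0],"slide":[2,0,110]}
    - {"fingers":1,"angular":[-0.6,0,0],"slide":[2,0,110]}
    - {"fingers":1,"angular":[-0.6,0,0],"slide":[2,0,110]}
    - {"fingers":1,"angular":[-0.6,0,0],"slide":[2,0,110]}
  squeeze: 50

```text
clock: 9.63
tcp_pos: [0.544, -0.26, 0.0456]
orientation: [0.002, 0.999, -0.036, 0.003]
wrist_force: [0.6, -0.7, 7.6]
finger_gap: 0.0612
grip_force: 55.2
```

```bash
python3 - <<'E'
from h import *
s=get_state();print(s['wrist_force'],s['grip_force'],s['tcp_pos']);go(.581,-.0635,.12)
E
```

```text
[ 0.61386049 -0.74869243  7.56514495] 55.20269751548767 [ 0.54400117 -0.25995314  0.04556358]
slide [  23.1 -198.4  -75. ] rotz None yaw -4.2
```

Emit:
jog_arm:
  moves:
    - {"fingers":1,"angular":[0,0,0],"slide":[0,0,-20]}
    - {"fingers":1,"angular":[0,0,0],"slide":[0,0,-50]}
    - {"fingers":1,"angular":[0,0,0],"slide":[3,-20,-70]}
    - {"fingers":1,"angular":[0,0,0],"slide":[8,-60,-75]}
    - {"fingers":1,"angular":[0,0,0],"slide":[13,-100,-75]}
    - {"fingers":1,"angular":[0,0,0],"slide":[18,-140,-75]}
    - {"fingers":1,"angular":[0,0,0],"slide":[23,-178,-75]}
    - {"fingers":1,"angular":[0,0,0],"slide":[25,-198,-75]}
    - {"fingers":1,"angular":[0,0,0],"slide":[25,-198,-75]}
    - {"fingers":1,"angular":[0,0,0],"slide":[25,-198,-75]}

```text
clock: 10.47
tcp_pos: [0.5812, -0.0615, 0.118]
orientation: [0.0, 0.999, -0.035, 0.0]
wrist_force: [0.6, -0.7, -3.5]
finger_gap: 0.0609
grip_force: 55.6
```

```bash
python3 - <<'E'
from h import *
p,W=wlook('w5.png',['tin_holder_floor']);go(.5835,-.0635,.0526)
s=get_state();print(s['wrist_force'])
save(p,'w5.png')
E
```

```text
t 10.5167 tcp [ 0.5812 -0.0615  0.118 ] xaxis [ 9.976e-01 -6.950e-02  3.000e-04] z [ 2.e-04 -9.e-04 -1.e+00]
slide [ 2.4 -0.2 65.2] rotz None yaw -4.2
[ 0.46008331 -0.41551086 -2.62891082]
```

View pics/w5.png

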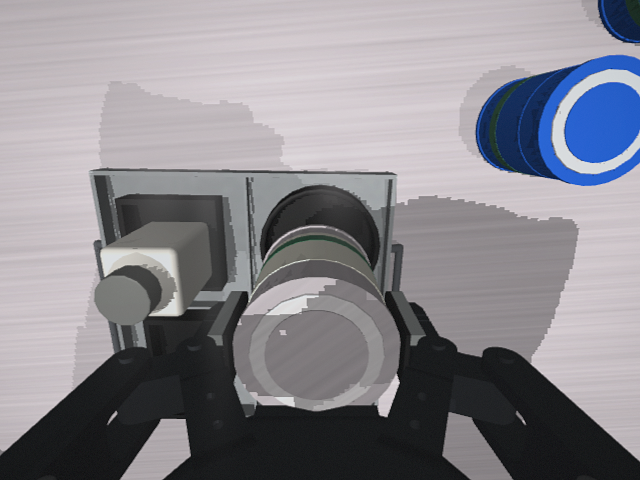

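Emit:
jog_arm:
  moves:
    - {"fingers":1,"angular":[0,0,0],"slide":[2,0,20]}
    - {"fingers":1,"angular":[0,0,0],"slide":[2,0,45]}
    - {"fingers":1,"angular":[0,0,0],"slide":[2,0,58]}
    - {"fingers":1,"angular":[0,0,0],"slide":[2,0,62]}
    - {"fingers":1,"angular":[0,0,0],"slide":[2,0,64]}
    - {"fingers":1,"angular":[0,0,0],"slide":[2,0,65]}
    - {"fingers":1,"angular":[0,0,0],"slide":[2,0,65]}

```text
clock: 11.15
tcp_pos: [0.5839, -0.0639, 0.0533]
orientation: [0.001, 0.999, -0.037, 0.001]
wrist_force: [-0.7, -0.4, -3.2]
finger_gap: 0.0609
grip_force: 55.9
```

Emit:
jog_arm:
  moves:
    - {"fingers":1,"angular":[0,0,0],"slide":[0,0,1]}
    - {"fingers":1,"angular":[0,0,0],"slide":[0,0,2]}
    - {"fingers":1,"angular":[0,0,0],"slide":[0,0,2]}
    - {"fingers":1,"angular":[0,0,0],"slide":[0,0,3]}
    - {"fingers":1,"angular":[0,0,0],"slide":[0,0,3]}

```text
clock: 11.57
tcp_pos: [0.5842, -0.0636, 0.0525]
orientation: [0.001, 0.999, -0.036, 0.002]
wrist_force: [-4.6, -0.4, 11.5]
finger_gap: 0.0609
grip_force: 57.2
```

Emit:
jog_arm:
  moves:
    - {"fingers":0.1,"angular":[0,0,0],"slide":[0,0,0]}
    - {"fingers":0.1,"angular":[0,0,0],"slide":[0,0,0]}
    - {"fingers":0.1,"angular":[0,0,0],"slide":[0,0,0]}
    - {"fingers":0.1,"angular":[0,0,0],"slide":[0,0,-10]}
    - {"fingers":0.1,"angular":[0,0,0],"slide":[0,0,-40]}
    - {"fingers":0.1,"angular":[0,0,0],"slide":[0,0,-80]}
    - {"fingers":0.1,"angular":[0,0,0],"slide":[0,0,-120]}
    - {"fingers":0.1,"angular":[0,0,0],"slide":[-10,-20,-150]}

```text
clock: 12.23
tcp_pos: [0.5768, -0.0449, 0.2033]
orientation: [0.001, 0.999, -0.038, 0.002]
wrist_force: [2.1, 1.3, 0.4]
finger_gap: 0.0771
grip_force: 0.0
```

Emit:
jog_arm:
  moves:
    - {"fingers":0,"angular":[0,0,0],"slide":[-150,-360,-20]}
    - {"fingers":0,"angular":[0,0,0],"slide":[-150,-360,-20]}
    - {"fingers":0,"angular":[0,0,0],"slide":[-150,-360,-20]}
    - {"fingers":0,"angular":[0,0,0],"slide":[-150,-360,-20]}
    - {"fingers":0,"angular":[0,0,0],"slide":[-150,-360,-20]}
    - {"fingers":0,"angular":[0,0,0],"slide":[-150,-360,-20]}
    - {"fingers":0,"angular":[0,0,0],"slide":[-150,-360,-20]}
    - {"fingers":0,"angular":[0,0,0],"slide":[-150,-360,-20]}
    - {"fingers":0,"angular":[0,0,0],"slide":[-150,-360,-20]}
    - {"fingers":0,"angular":[0,0,0],"slide":[-150,-360,-20]}

```text
clock: 13.07
tcp_pos: [0.4715, 0.0796, 0.2154]
orientation: [-0.016, 1.0, -0.01, -0.0]
wrist_force: [0.2, -0.7, -0.3]
finger_gap: 0.0855
grip_force: 0.0
```

```bash
python3 - <<'E'
from h import *
p,W=wlook('w6.png',['bottle_mid','oblong_can_mid'])
E
```

```text
t 13.1167 tcp [0.4715 0.0796 0.2154] xaxis [ 9.998e-01 -1.930e-02 -7.000e-04] z [-1.000e-04  3.170e-02 -9.995e-01]
bottle_mid 0.64 [456.7 206.2] [ 0.4836 -0.04    0.045 ]
oblong_can_mid 0.79 [124.9 307.3] [0.3828 0.2818 0.045 ]
```

View pics/w6.png

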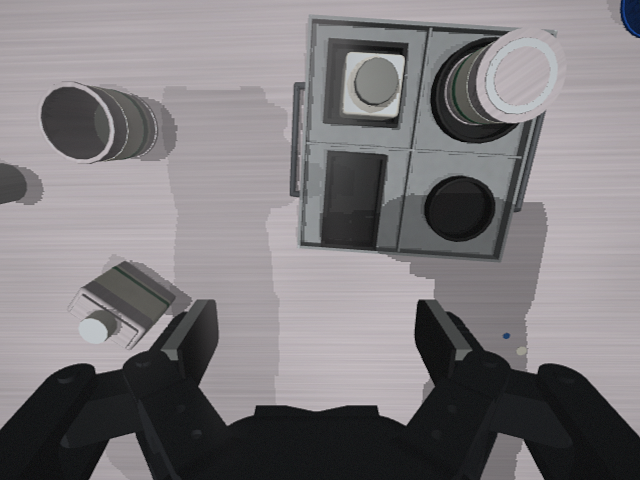

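The tin and square bottle both stand in their holders. The can's white cap is at (97,328) and the open tin is at (78,120). The arm moved slower than asked, so I'll check the joints.

```bash
python3 - <<'E'
from h import *
s=get_state();print(np.round(s['joint_pos'],3),np.round(s['qvel'],3),s['tcp_pos'],s['orientation'])
E
```

```text
[-0.02   0.135 -0.249  1.187  0.032  3.141] [ 0.003  0.012  0.01  -0.005  0.001  0.001] [0.4719029  0.0798061  0.21538697] [-1.58712952e-02  9.99829453e-01 -9.44221454e-03 -1.07054813e-04]
```

Emit:
jog_arm:
  moves:
    - {"fingers":0,"angular":[0,0,0],"slide":[-13,-100,0]}
    - {"fingers":0,"angular":[0,0,0],"slide":[-13,-100,0]}
    - {"fingers":0,"angular":[0,0,0],"slide":[-13,-100,0]}
    - {"fingers":0,"angular":[0,0,0],"slide":[-13,-100,0]}

```text
clock: 13.55
tcp_pos: [0.4632, 0.1139, 0.2183]
orientation: [-0.032, 0.999, 0.017, -0.001]
wrist_force: [0.6, 1.1, -0.1]
finger_gap: 0.0858
grip_force: 0.0
```

```bash
python3 - <<'E'
from h import *
s=get_state();print(np.round(s['joint_pos'],3),np.round(s['qvel'],3),s['tcp_pos'],s['orientation'])
E
```

```text
[ 0.034  0.129 -0.251  1.193  0.063  3.141] [ 0.027 -0.001  0.004  0.002  0.014  0.   ] [0.46315286 0.11392793 0.21830236] [-0.03150268  0.99935221  0.01734348 -0.0013943 ]
```

Joint 6 hit its range: yaw = j1 − j6 + π, so yaw must stay at or above j1. I'll turn to about 40° yaw, which suits the can on this side anyway.

```bash
cat >> h.py <<'E'
def go6(x,y,z,yaw):
    T=tcpT();a=np.radians(yaw);c,s=np.cos(a),np.sin(a)
    G=np.array([[c,s,0],[s,-c,0],[0,0,-1]])
    print('slide',np.round(T[:3,:3].T@(np.array([x,y,z])-T[:3,3])*1000,1),'ang',np.round(np.degrees(R.from_matrix(T[:3,:3].T@G).as_rotvec()),1))
E
python3 - <<'E'
from h import *
go6(.45,.34,.22,40)
E
```

```text
slide [  -5.3 -226.    12.6] ang [ -3.5  -1.1 -38. ]
```

Emit:
jog_arm:
  moves:
    - {"fingers":0,"angular":[-3.5,-1.1,-38],"slide":[0,0,0]}
    - {"fingers":0,"angular":[-3.5,-1.1,-38],"slide":[-1,-30,2]}
    - {"fingers":0,"angular":[-3.5,-1.1,-38],"slide":[-2,-70,4]}
    - {"fingers":0,"angular":[-3.5,-1.1,-38],"slide":[-3,-110,6]}
    - {"fingers":0,"angular":[-3.5,-1.1,-38],"slide":[-4,-150,8]}
    - {"fingers":0,"angular":[-3.5,-1.1,-38],"slide":[-5,-190,10]}
    - {"fingers":0,"angular":[-3.5,-1.1,-38],"slide":[-5,-226,12]}
    - {"fingers":0,"angular":[-3.5,-1.1,-38],"slide":[-5,-226,12]}
    - {"fingers":0,"angular":[-3.5,-1.1,-38],"slide":[-5,-226,12]}

```text
clock: 14.3
tcp_pos: [0.4502, 0.3414, 0.22]
orientation: [0.0, 0.939, 0.343, -0.0]
wrist_force: [-1.0, -0.6, -0.1]
finger_gap: 0.0855
grip_force: 0.0
```

```bash
python3 - <<'E'
from h import *
p,W=wlook('w7.png',['bottle_mid','oblong_can_mid'])
print(get_state()['joint_pos'])
E
```

```text
t 14.35 tcp [0.4502 0.3414 0.22  ] xaxis [ 7.644e-01  6.448e-01 -4.000e-04] z [-2.e-04 -4.e-04 -1.e+00]
bottle_mid 0.61 [296.2 117.6] [0.5077 0.412  0.045 ]
bottle_mid 0.21 [522.7 344.9] [0.4868 0.0889 0.045 ]
oblong_can_mid 0.78 [317.4 303.4] [0.3849 0.2844 0.045 ]
[ 5.02303234e-01  2.98505941e-01 -2.79742049e-02  1.24489077e+00
 -1.76513100e-04  2.94751345e+00]
```

View pics/w7.png

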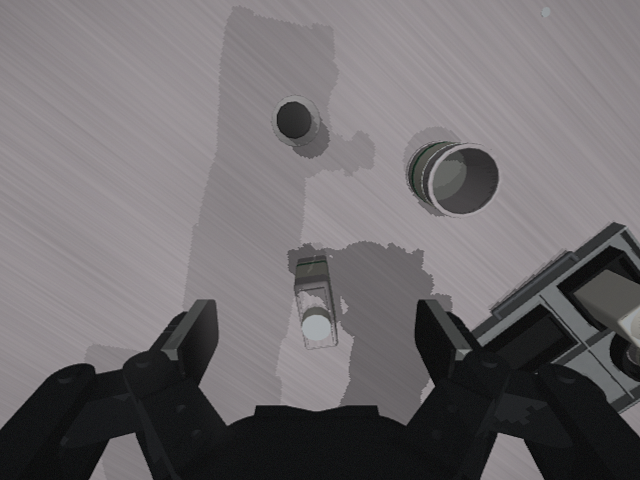

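```bash
python3 - <<'E'
from h import *
p=read_camera('wrist');W,T=np.load('pics/w7.png.npy')
print('bcap',atz(p,(294,120),.09,W),'ccap',atz(p,(316,326),.09,W))
c=[atz(p,a,.074,W)[:2] for a in [(297,289),(306,348),(337,346),(328,285)]]
an=lambda d:np.degrees(np.arctan2(d[1],d[0]))
print(np.mean(c,0),an(c[0]-c[1]),an(c[3]-c[2]),[np.linalg.norm(c[0]-c[1]),np.linalg.norm(c[1]-c[2])])
go6(.508,.411,.14,40)
E
```

```text
bcap [0.50563443 0.4090872  0.09      ] ccap [0.38558437 0.28679484 0.09      ]
[0.38516612 0.28511641] 47.13769750529158 48.446710171338594 [np.float64(0.06216188286541553), np.float64(0.029546101016759814)]
slide [ 90.6 -19.   80.5] ang [-0.   0.  -0.1]
```

Emit:
jog_arm:
  moves:
    - {"fingers":0,"angular":[0,0,0],"slide":[30,-6,20]}
    - {"fingers":0,"angular":[0,0,0],"slide":[60,-12,45]}
    - {"fingers":0,"angular":[0,0,0],"slide":[88,-17,70]}
    - {"fingers":0,"angular":[0,0,0],"slide":[88,-17,90]}
    - {"fingers":0,"angular":[0,0,0],"slide":[88,-17,90]}

```text
clock: 14.92
tcp_pos: [0.5057, 0.4069, 0.1251]
orientation: [0.001, 0.94, 0.341, -0.004]
wrist_force: [-1.0, -0.4, -0.7]
finger_gap: 0.0852
grip_force: 0.0
```

```bash
python3 - <<'E'
from h import *
p,W=wlook('w8.png',['bottle_mid']);go6(.5065,.4105,.04,40)
g=cv2.cvtColor(p['color'],cv2.COLOR_RGB2GRAY)[150:350,220:420]
c=cv2.HoughCircles(g,cv2.HOUGH_GRADIENT,1.2,60,param1=100,param2=25,minRadius=15,maxRadius=50)
for x,y,r in (c[0] if c is not None else []): print(x+220,y+150,r,atz(p,(x+220,y+150),.09,W))
E
```

```text
t 14.9667 tcp [0.5057 0.4069 0.1251] xaxis [ 0.7677  0.6408 -0.0083] z [-0.0072 -0.0044 -1.    ]
bottle_mid 0.97 [316.4 250.8] [0.5076 0.4082 0.045 ]
slide [ 2.2 -2.4 90.1] ang [-0.   0.2 -0.1]
311.8 262.2 32.04 [0.51374469 0.41636497 0.09      ]
```

Emit:
jog_arm:
  moves:
    - {"fingers":0,"angular":[0,0,0],"slide":[2,-1,30]}
    - {"fingers":0,"angular":[0,0,0],"slide":[2,-1,65]}
    - {"fingers":0,"angular":[0,0,0],"slide":[2,-1,88]}
    - {"fingers":0,"angular":[0,0,0],"slide":[2,-1,90]}
    - {"fingers":1,"angular":[0,0,0],"slide":[2,-1,90]}
    - {"fingers":1,"angular":[0,0,0],"slide":[2,-1,90]}
    - {"fingers":1,"angular":[0,0,0],"slide":[2,-1,90]}
    - {"fingers":1,"angular":[0,0,0],"slide":[2,-1,90]}
    - {"fingers":1,"angular":[0,0,0],"slide":[2,-1,90]}
    - {"fingers":1,"angular":[0,0,0],"slide":[2,-1,90]}
  squeeze: 50

```text
clock: 15.85
tcp_pos: [0.5095, 0.4122, 0.0438]
orientation: [-0.001, 0.94, 0.342, 0.002]
wrist_force: [-0.2, -0.3, 6.1]
finger_gap: 0.0387
grip_force: 49.8
```

```bash
python3 - <<'E'
from h import *
go6(.49,-.02,.16,15);go6(.4755,-.0552,.16,15)
E
```

```text
slide [-291.9  318.9 -117.4] ang [-0.  -0.3 25. ]
slide [-325.7  336.5 -117.6] ang [-0.  -0.3 25. ]
```

Emit:
jog_arm:
  moves:
    - {"fingers":1,"angular":[0,0,0],"slide":[0,0,-25]}
    - {"fingers":1,"angular":[0,0,0],"slide":[0,0,-60]}
    - {"fingers":1,"angular":[0,0,0],"slide":[0,0,-95]}
    - {"fingers":1,"angular":[0,0,2],"slide":[-14,14,-117]}
    - {"fingers":1,"angular":[0,0,5],"slide":[-40,41,-117]}
    - {"fingers":1,"angular":[0,0,8],"slide":[-66,68,-117]}
    - {"fingers":1,"angular":[0,0,11],"slide":[-93,96,-117]}
    - {"fingers":1,"angular":[0,0,13],"slide":[-120,124,-117]}
    - {"fingers":1,"angular":[0,0,15],"slide":[-147,152,-117]}
    - {"fingers":1,"angular":[0,0,17],"slide":[-174,180,-117]}

```text
clock: 16.68
tcp_pos: [0.49, 0.16, 0.1589]
orientation: [-0.0, 0.98, 0.198, 0.001]
wrist_force: [1.4, 0.3, -1.8]
finger_gap: 0.0386
grip_force: 50.8
```

```bash
python3 - <<'E'
from h import *
print(get_state()['finger_gap'],tcpT()[:3,3]);go6(.4755,-.0552,.12,15)
E
```

```text
0.03855711808679536 [0.48999018 0.16002168 0.15892991]
slide [-97.2 192.6  38.8] ang [ 0.  -0.1  7.9]
```

Emit:
jog_arm:
  moves:
    - {"fingers":1,"angular":[0,0,2],"slide":[-15,30,0]}
    - {"fingers":1,"angular":[0,0,4],"slide":[-33,65,0]}
    - {"fingers":1,"angular":[0,0,6],"slide":[-51,101,5]}
    - {"fingers":1,"angular":[0,0,8],"slide":[-69,137,15]}
    - {"fingers":1,"angular":[0,0,8],"slide":[-86,171,28]}
    - {"fingers":1,"angular":[0,0,8],"slide":[-94,187,38]}
    - {"fingers":1,"angular":[0,0,8],"slide":[-97,192,40]}
    - {"fingers":1,"angular":[0,0,8],"slide":[-97,192,40]}
    - {"fingers":1,"angular":[0,0,8],"slide":[-97,192,40]}

```text
clock: 17.43
tcp_pos: [0.4759, -0.0528, 0.1184]
orientation: [-0.0, 0.992, 0.13, 0.001]
wrist_force: [-0.0, 0.3, -1.0]
finger_gap: 0.0386
grip_force: 50.8
```

```bash
python3 - <<'E'
from h import *
p,W=wlook('w9.png',['bottle_holder_floor']);go6(.4755,-.0552,.0525,15)
s=get_state();print(s['wrist_force'])
u=read_camera('side')
for q,n in ((u,'side'),):print(n,proj(u,[.4755,-.0552,.022]))
cv2.imwrite('pics/m9.png',np.hstack([cv2.resize(p['color'][:,:,::-1],(400,300)),cv2.resize(u['color'][200:350,230:430,::-1],(400,300))]))
E
```

```text
t 17.4833 tcp [ 0.4759 -0.0528  0.1184] xaxis [0.9662 0.2577 0.0012] z [ 1.e-03  7.e-04 -1.e+00]
bottle_holder_floor 0.97 [317.3 240.6] [ 0.4761 -0.0532  0.007 ]
slide [-1.6  2.8 65.9] ang [-0.  -0.1  0. ]
[ 0.07238221 -0.25707494 -0.20194892]
side [np.float64(368.4357724504325), np.float64(263.771648232455)]
```

View pics/m9.png

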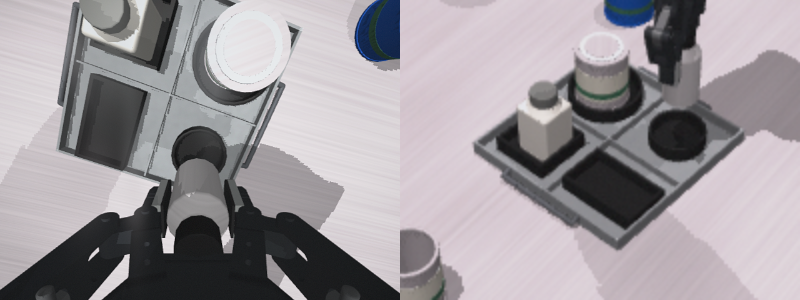

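The bottle is aligned over the small round holder, and the network agrees at (0.476,−0.053). Descending.

Emit:
jog_arm:
  moves:
    - {"fingers":1,"angular":[0,0,0],"slide":[0,1,20]}
    - {"fingers":1,"angular":[0,0,0],"slide":[0,1,45]}
    - {"fingers":1,"angular":[0,0,0],"slide":[0,1,58]}
    - {"fingers":1,"angular":[0,0,0],"slide":[0,1,63]}
    - {"fingers":1,"angular":[0,0,0],"slide":[0,1,65]}
    - {"fingers":1,"angular":[0,0,0],"slide":[0,1,66]}
    - {"fingers":1,"angular":[0,0,0],"slide":[0,1,67]}
    - {"fingers":1,"angular":[0,0,0],"slide":[0,1,67]}

```text
clock: 18.25
tcp_pos: [0.4767, -0.054, 0.0514]
orientation: [0.0, 0.991, 0.13, 0.001]
wrist_force: [0.2, -0.4, -1.1]
finger_gap: 0.0392
grip_force: 50.8
```

Emit:
jog_arm:
  moves:
    - {"fingers":1,"angular":[0,0,0],"slide":[0,0,1]}
    - {"fingers":1,"angular":[0,0,0],"slide":[0,0,2]}
    - {"fingers":1,"angular":[0,0,0],"slide":[0,0,2]}
    - {"fingers":1,"angular":[0,0,0],"slide":[0,0,2]}

```text
clock: 18.58
tcp_pos: [0.4768, -0.0542, 0.0507]
orientation: [0.0, 0.991, 0.13, 0.001]
wrist_force: [-4.6, 1.4, 13.2]
finger_gap: 0.0388
grip_force: 52.4
```

Emit:
jog_arm:
  moves:
    - {"fingers":0.3,"angular":[0,0,0],"slide":[0,0,0]}
    - {"fingers":0.3,"angular":[0,0,0],"slide":[0,0,0]}
    - {"fingers":0.3,"angular":[0,0,0],"slide":[0,0,0]}
    - {"fingers":0.3,"angular":[0,0,0],"slide":[0,0,-10]}
    - {"fingers":0.3,"angular":[0,0,0],"slide":[0,0,-40]}
    - {"fingers":0.3,"angular":[0,0,0],"slide":[0,0,-80]}
    - {"fingers":0.3,"angular":[0,0,0],"slide":[0,0,-110]}
    - {"fingers":0.3,"angular":[0,0,0],"slide":[0,0,-110]}

```text
clock: 19.25
tcp_pos: [0.4796, -0.0551, 0.1654]
orientation: [0.002, 0.991, 0.13, 0.005]
wrist_force: [0.9, -0.9, -0.1]
finger_gap: 0.06
grip_force: 0.0
```

```bash
python3 - <<'E'
from h import *
print(tcpT()[:3,3]);go6(.385,.286,.14,48)
E
```

```text
[ 0.47962982 -0.05511251  0.16537521]
slide [  -3.6 -354.1   23.5] ang [  0.4  -0.4 -33. ]
```

Emit:
jog_arm:
  moves:
    - {"fingers":0,"angular":[0,0,-5],"slide":[0,-40,0]}
    - {"fingers":0,"angular":[0,0,-9],"slide":[0,-81,0]}
    - {"fingers":0,"angular":[0,0,-13],"slide":[0,-122,0]}
    - {"fingers":0,"angular":[0,0,-17],"slide":[0,-163,0]}
    - {"fingers":0,"angular":[0,0,-21],"slide":[-1,-204,0]}
    - {"fingers":0,"angular":[0,0,-25],"slide":[-1,-245,5]}
    - {"fingers":0,"angular":[0,0,-29],"slide":[-1,-286,10]}
    - {"fingers":0,"angular":[0,0,-33],"slide":[-2,-325,20]}
    - {"fingers":0,"angular":[0,0,-33],"slide":[-2,-354,24]}
    - {"fingers":0,"angular":[0,0,-33],"slide":[-2,-354,24]}

```text
clock: 20.08
tcp_pos: [0.3805, 0.2914, 0.1341]
orientation: [-0.001, 0.912, 0.409, -0.0]
wrist_force: [-0.3, -0.1, 0.2]
finger_gap: 0.0857
grip_force: 0.0
```

```bash
python3 - <<'E'
from h import *
p,W=wlook('w10.png',['oblong_can_mid']);go6(.385,.286,.04,48)
cv2.imwrite('pics/c10.png',cv2.resize(p['color'][150:400,200:440,::-1],(480,500)))
t=read_camera('top')
np.save('pics/x.npy',t['color'])
E
```

```text
t 20.1333 tcp [0.3805 0.2914 0.1341] xaxis [6.651e-01 7.467e-01 3.000e-04] z [-0.0013  0.0016 -1.    ]
slide [ 0.5  3.9 94.5] ang [-0.   0.   0.1]
```

View pics/c10.png

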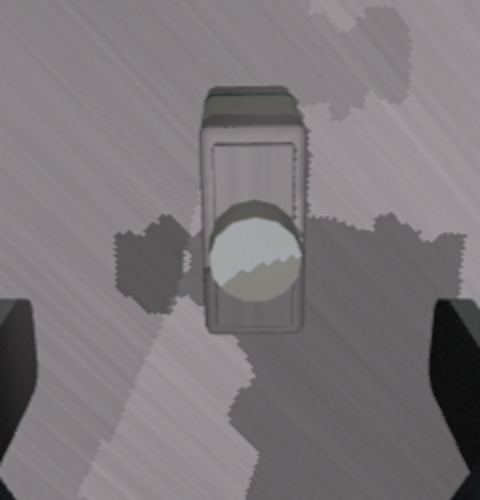

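The can is square to the fingers, about 4 mm to the right. Gripping it now.

Emit:
jog_arm:
  moves:
    - {"fingers":0,"angular":[0,0,0],"slide":[1,4,30]}
    - {"fingers":0,"angular":[0,0,0],"slide":[1,4,65]}
    - {"fingers":0,"angular":[0,0,0],"slide":[1,4,92]}
    - {"fingers":0,"angular":[0,0,0],"slide":[1,4,94]}
    - {"fingers":1,"angular":[0,0,0],"slide":[1,4,94]}
    - {"fingers":1,"angular":[0,0,0],"slide":[1,4,94]}
    - {"fingers":1,"angular":[0,0,0],"slide":[1,4,94]}
    - {"fingers":1,"angular":[0,0,0],"slide":[1,4,94]}
    - {"fingers":1,"angular":[0,0,0],"slide":[1,4,94]}
    - {"fingers":1,"angular":[0,0,0],"slide":[1,4,94]}
  squeeze: 50

```text
clock: 21.07
tcp_pos: [0.3874, 0.2861, 0.0423]
orientation: [-0.0, 0.914, 0.406, 0.002]
wrist_force: [-1.3, -1.0, 5.9]
finger_gap: 0.0314
grip_force: 54.0
```

```bash
python3 - <<'E'
from h import *
go6(.4835,.050,.12,-4)
E
```

```text
slide [-110.8  229.5  -77.8] ang [-0.  -0.2 52. ]
```

Emit:
jog_arm:
  moves:
    - {"fingers":1,"angular":[0,0,0],"slide":[0,0,-25]}
    - {"fingers":1,"angular":[0,0,0],"slide":[0,0,-55]}
    - {"fingers":1,"angular":[0,0,3],"slide":[-6,12,-75]}
    - {"fingers":1,"angular":[0,0,7],"slide":[-20,42,-78]}
    - {"fingers":1,"angular":[0,0,12],"slide":[-37,77,-78]}
    - {"fingers":1,"angular":[0,0,18],"slide":[-54,112,-78]}
    - {"fingers":1,"angular":[0,0,24],"slide":[-71,147,-78]}
    - {"fingers":1,"angular":[0,0,30],"slide":[-88,182,-78]}
    - {"fingers":1,"angular":[0,0,36],"slide":[-102,212,-78]}
    - {"fingers":1,"angular":[0,0,42],"slide":[-110,229,-78]}

```text
clock: 21.9
tcp_pos: [0.4842, 0.0473, 0.1192]
orientation: [0.0, 0.999, 0.048, 0.001]
wrist_force: [0.9, -0.1, -0.5]
finger_gap: 0.0311
grip_force: 53.0
```

Emit:
jog_arm:
  moves:
    - {"fingers":1,"angular":[0,0,5],"slide":[0,0,0]}
    - {"fingers":1,"angular":[0,0,9],"slide":[0,0,0]}
    - {"fingers":1,"angular":[0,0,9],"slide":[0,0,0]}
    - {"fingers":1,"angular":[0,0,9],"slide":[0,0,0]}

```text
clock: 22.23
tcp_pos: [0.4826, 0.0504, 0.1188]
orientation: [-0.0, 1.0, -0.026, 0.0]
wrist_force: [0.0, 0.6, -1.5]
finger_gap: 0.0313
grip_force: 53.0
```

```bash
python3 - <<'E'
from h import *
p,W=wlook('w11.png',['oblong_holder_floor']);go6(.4835,.05,.05,-4)
s=get_state();print(s['wrist_force'],s['joint_pos'][5])
u=read_camera('side')
cv2.imwrite('pics/m11.png',np.hstack([cv2.resize(p['color'][:,:,::-1],(400,300)),cv2.resize(u['color'][200:350,230:430,::-1],(400,300))]))
E
```

```text
t 22.2833 tcp [0.4826 0.0504 0.1188] xaxis [ 9.987e-01 -5.170e-02  1.000e-04] z [ 2.e-04  3.e-04 -1.e+00]
slide [ 1.   0.7 68.7] ang [-0.  -0.   1.1]
[-1.38313247  0.38373031 -1.11500679] 3.131827400480947
```

View pics/m11.png

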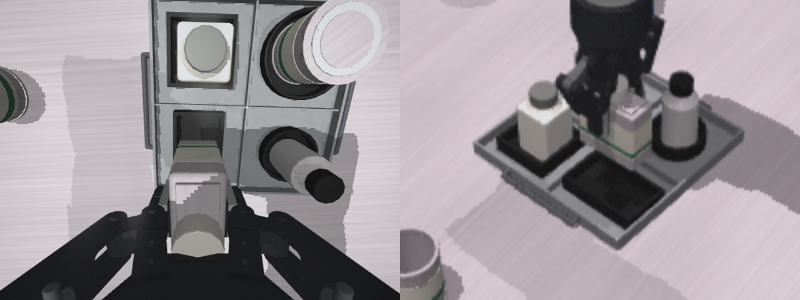

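The bottle stands in its holder, and the can is lined up over the oblong one. Lowering.

Emit:
jog_arm:
  moves:
    - {"fingers":1,"angular":[0,0,0],"slide":[1,0,20]}
    - {"fingers":1,"angular":[0,0,0],"slide":[1,0,45]}
    - {"fingers":1,"angular":[0,0,0],"slide":[1,0,60]}
    - {"fingers":1,"angular":[0,0,0],"slide":[1,0,66]}
    - {"fingers":1,"angular":[0,0,0],"slide":[1,0,68]}
    - {"fingers":1,"angular":[0,0,0],"slide":[1,0,69]}
    - {"fingers":1,"angular":[0,0,0],"slide":[1,0,70]}
    - {"fingers":1,"angular":[0,0,0],"slide":[1,0,70]}

```text
clock: 23.05
tcp_pos: [0.4847, 0.0504, 0.0495]
orientation: [-0.0, 1.0, -0.026, 0.001]
wrist_force: [-0.2, -0.2, -1.8]
finger_gap: 0.0317
grip_force: 53.2
```

Emit:
jog_arm:
  moves:
    - {"fingers":1,"angular":[0,0,0],"slide":[0,0,1]}
    - {"fingers":1,"angular":[0,0,0],"slide":[0,0,2]}
    - {"fingers":1,"angular":[0,0,0],"slide":[0,0,2]}
    - {"fingers":1,"angular":[0,0,0],"slide":[0,0,2]}

```text
clock: 23.38
tcp_pos: [0.4847, 0.0504, 0.0493]
orientation: [-0.0, 1.0, -0.026, 0.002]
wrist_force: [-5.8, 0.2, 16.2]
finger_gap: 0.0318
grip_force: 55.3
```

Emit:
jog_arm:
  moves:
    - {"fingers":0.35,"angular":[0,0,0],"slide":[0,0,0]}
    - {"fingers":0.35,"angular":[0,0,0],"slide":[0,0,0]}
    - {"fingers":0.35,"angular":[0,0,0],"slide":[0,0,0]}
    - {"fingers":0.35,"angular":[0,0,0],"slide":[0,0,-10]}
    - {"fingers":0.35,"angular":[0,0,0],"slide":[0,0,-40]}
    - {"fingers":0.35,"angular":[0,0,0],"slide":[0,0,-80]}
    - {"fingers":0.35,"angular":[0,0,0],"slide":[0,0,-120]}
    - {"fingers":0.35,"angular":[0,0,0],"slide":[-30,0,-150]}
    - {"fingers":0.35,"angular":[0,0,0],"slide":[-60,0,-160]}
    - {"fingers":0.35,"angular":[0,0,0],"slide":[-60,0,-160]}

```text
clock: 24.22
tcp_pos: [0.4208, 0.054, 0.2102]
orientation: [-0.0, 1.0, -0.026, 0.001]
wrist_force: [-0.8, 0.0, -0.3]
finger_gap: 0.0554
grip_force: 0.0
```

```bash
python3 - <<'E'
from h import *
p=read_camera('wrist');u=read_camera('side')
cv2.imwrite('pics/m12.png',np.hstack([cv2.resize(p['color'][:,:,::-1],(400,300)),cv2.resize(u['color'][140:440,180:480,::-1],(400,400))[:300]]))
E
```

```text
(no output)
```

View pics/m12.png

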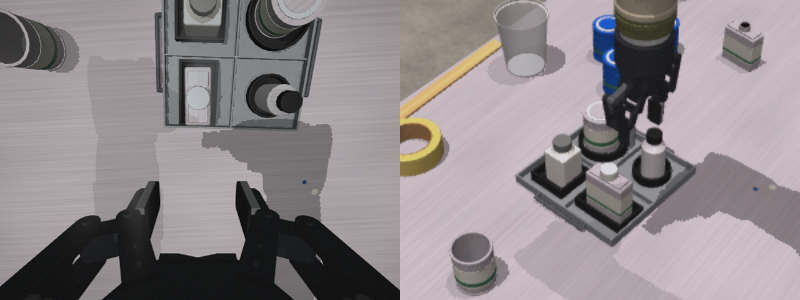

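All four containers stand upright in their own holders, the open tin and uncapped can haven't moved, and the gripper is clear. Handing in.

```bash
python3 -c "
from workcell import *
print(hand_in())"
```

```text
the job is handed in; nothing more can be done
None
```

I stood all four closed containers upright in their matching holders, left the open tin and uncapped can where they were, and handed the job in at about 24 s; the square bottle pressed on its holder's wall at about 7 N while being lowered, so I re-centred it before setting it down.

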